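# Test the lamp cut-out, then hold the light-box shutter half open

### The job

Test the safety cut-out before the slide light box is used: press the test button on the cut-out box fully down so that its standing lever drops, then lift the lever back up until it stays up on its own, and let go of it. Then slide the light box's sprung shutter half open, so that half of the white window shows, never letting it go past two thirds, and finish while still holding it there against its spring. Keep the shutter shut until the lever is back up, and leave the bottle, jar and slide case where they are.

Things in the scene. Friction and masses are not known exactly. Their poses are not given: they have to be found in the camera images.
- cutout: Grey cut-out box fixed to the bench, 150 (its x) x 160 (its y) x 50 mm high; origin at the centre of its underside, z up. In its own frame the round button sits at x +20, y -45 mm and the lever's hinge at x +30, y +35 mm, between two small steel cheeks (22 mm in x, tops 86 mm above the bench). The lever drops towards the box's own -x.
- test_button_top (a point): Centre of the top face of the round white test button, 24 mm in diameter, in a black collar; its top stands 20 mm above the box's deck (70 mm above the bench). Pressed straight down, travel 8 mm, about 4 N of spring at the bottom plus about 1 N of trip mechanism. About half-way down the plunger tips the lever over and it falls by itself; the button springs back.
- test_button (a joint): How far the button is pressed, m: 0 released, 0.008 fully down.
- lever (a joint): Angle of the lever, rad: 0 standing (it leans 0.2 rad past the vertical to the box's +x and rests there by its own weight), 0.2 is upright (dead point), 1.35 fully dropped towards the box's -x, 1.15 rad from the vertical. Released at under about 0.15 it falls back to 0 and stays; it is light (about 0.5 N at the knob) and turns freely.
- lever_knob (a point): Centre of the lever's knob: a black barrel 22 mm long along the hinge axis (the box's y) and 18 mm in diameter, on an 8 mm steel rod, 65 mm from the hinge. Standing it is about 144 mm above the bench; dropped it is about 107 mm above the bench, 57 mm above the box's deck, with free room on both ends of the barrel for fingers.
- lever_hinge (a point): The lever's hinge point, 80 mm above the bench; the hinge axis is the box's y.
- lightbox: White-painted light box fixed to the bench, 140 (its x) x 220 (its y) x 60 mm high; origin at the centre of its underside, z up. On its top two low aluminium rails along y (67 mm above the bench) guide the shutter; a white window, 52 x 60 mm in a thin black frame, spans y -70 to -10 mm. Black tick marks outside both rails at y -40 mm show the middle of the window. A short spring tube (top 73 mm above the bench) stands at y +78 to +108 mm.
- shutter (a joint): How far the shutter is slid open, m, towards the light box's own +y: 0 shut (window covered), 0.06 fully open, 0.03 half. A spring pushes it shut: 3 N at 0, rising evenly to about 8 N at half and 13 N fully open, with little friction; let go, it shuts.
- fin_top (a point): Centre of the top face of the shutter's fin, a black upright grip, 34 mm (box's x) x 12 mm (box's y), standing 40 mm up from the dark steel shutter plate; top 106 mm and plate's upper face 65.5 mm above the bench. It moves with the shutter; shut it is at x 0, y -12 mm in the light box's frame. Free room of 50 mm and more on its two broad faces; take it about 12 mm below the top.
- shutter_edge (a point): Middle of the shutter plate's trailing edge (60 mm wide dark steel plate, 70 mm long): shut it lies at y -70 mm in the light box's frame, at half travel at y -40 mm, over the window's middle.
- window_center (a point): Centre of the white window, on the top of the light box.
- bottle: Loose amber bottle, 60 mm in diameter, 110 mm tall: a bystander; origin at the centre of its underside.
- jar: Loose glass jar, 64 mm in diameter, 70 mm tall: a bystander; origin at the centre of its underside.
- slide_case: Loose blue slide case, 80 x 130 x 33 mm: a bystander; origin at the centre of its underside.
Not all that is in view belongs to the job. What is shaped like the cutout but blue or orange is not meant.

How it is judged:
On the way, in this order (a step that is already met when the one before it is completed fails the run):
1. the test button is pressed, with the lever still up and the shutter shut (value of joint test_button above 0.004 m and value of joint shutter below 0.006 m).
2. the lever has dropped (value of joint lever above 1.2 rad), for 0.1 s.
3. the lever is back up and let go, the shutter still shut (value of joint lever below 0.08 rad and contact force between the fingers and lever below 0.05 N and value of joint shutter below 0.006 m), for 0.2 s.
At the end, for the whole second after the job is handed in: The shutter is held still by the fingers (over 3 N of contact) between 25 and 35 mm open (half of 60 mm, within 5 mm), the lever stands up by itself (under 0.08 rad) and the button is released; the program finishes while holding (value of joint shutter between 0.025 and 0.035 m and velocity of joint shutter between -0.005 and 0.005 m/s and contact force between the fingers and shutter above 3 N and value of joint lever below 0.08 rad and contact force between anything else and lever below 0.05 N and value of joint test_button below 0.002 m); the arm keeps its last pose, push and grip.
It fails at once if the shutter is opened past two thirds of its travel (41 mm) (value of joint shutter above 0.041 m).
It fails at once if the shutter is opened while the lever is down (value of joint lever above 0.3 rad and value of joint shutter above 0.01 m).
It fails at once if the bottle, jar or slide case is shifted by over 30 mm (distance of any of bottle, jar, slide_case from where it was at the start of the episode above 0.03 m).
It fails at once if the bottle or jar is tipped (angle between any of bottle, jar's own z axis and vertical above 0.5 rad).
It also fails if it takes over 59 s, if anything falls off the work surface, if the arm or the gripper's body presses on something with over 40 N, if the wrist force passes 120 N, or if a joint passes its speed limit or range.

### The arm

A 6-joint arm with a two-finger parallel gripper is mounted at the origin on the work surface. World frame = base frame: x ahead of the robot, y to its left, z up, the work surface at z = 0. Lengths are in m, angles in rad, forces in N, time in s.
With the tool pointing down it reaches from about 0.375 to 0.975 m from the base axis. Payload 3.8 kg.
Tool frame: the origin (TCP) lies between the finger pads; the fingertips stand 11 mm ahead of it and the grasp point (between the pads) lies 8 mm behind it; z points along the fingers, y is the line along which they close (so a half turn about z gives the same grasp; the last joint's range is limited). The gripper opens to 88 mm and grips with 3 to 60 N. Pads are 18 mm wide; open, the fingers measure 123 mm over their backs; the gripper's body (75 mm by 187 mm) begins 45 mm behind the grasp point.
Start: joints at [-1.199, 0.264, 1.604, -0, 1.274, -0.037], TCP at [0.268, -0.619, 0.25] pointing down, gripper open.
Joint ranges: [-2.63, 2.63], [-0.94, 2.18], [0.31, 2.57], [-1.31, 4.45], [0, 2.66], [-2.55, 2.55]. Speed limits (rad/s): [2.57, 2.57, 3.14, 3.14, 3.14, 3.14].

### API

Orientations are given as a rotation vector (axis times angle).
In Python, from rig import r gives the robot as it stands. The module is installed in compiled form; this text tells all that it offers. Calls block until the motion is done:
- r.reach(position, orientation): joint-space move of the TCP to a pose.
- r.line_to(position, vel=0.15, orientation=None, threshold=None): straight line of the TCP; orientation=None keeps the orientation; vel is the mean speed in m/s. With threshold (N) it stops when the force on the tool has changed by that much, and returns True; else False.
- r.move_joints(angles): joint-space move.
- r.grip(opening, grip_force=None): finger opening in m; grip_force is the grip in N (None keeps the last); returns when the fingers have stopped.
- r.pause(seconds).
- r.inverse_kinematics(position, orientation): joint angles nearest the present ones, or None.
- r.get_obs(): the state.
- r.snapshot(name): name is "scene" or "top" or "wrist"; returns the picture (420x560x3 uint8, red, green, blue); there is no depth.
- r.camera_info(name): a dict with "fx", "fy", "cx", "cy" (pixels), "world_from_camera" (4x4, takes a point from camera to world coordinates); the wrist camera has in their place "hand_eye" (4x4, takes a point from camera to tool coordinates, whose origin is the TCP and whose axes are the flange's). Camera axes: x right, y down, z forward; pixel columns grow to the right and rows downward; lengths in m; the calibration is good to about 2 mm. A picture is of the moment at which its call begins: read the wrist's pose just before it. camera_info takes no time and is no camera call.
A pose or a line that the arm cannot do raises r.PlanningError and nothing moves.
- r.close_job(): hands the job in; it is judged then, once.
The state is a dict: "clock": time; "joint_positions": joint angles; "qvel": joint speeds; "tau": joint torques, N m; "position": TCP position; "tcp_rot": TCP orientation; "force": force on the tool from outside, world axes, zero at the start; "wrist_torque": the same for the moment, N m; "width": finger opening in m; "finger_force": force on a finger pad.
Only numpy, scipy, OpenCV 4.12 (cv2) and the standard library are available. Lean on these libraries where they do the work, as an engineer would, in place of code of your own. Each camera call takes 0.05 s, during which the arm holds its last target. There are 200 camera calls.

## Working session

There is one attempt and no reset: what is moved stays moved. The work goes in short steps, each a Python script; the robot and the scene stay as the last script left them, time stands still between calls to the robot, and variables do not carry over. Pictures are saved under pics/ and viewed, at most 10 in all, crops included, and the job is handed in when it is done.

```bash
mkdir -p pics
python3 - <<'E'
from rig import r
import cv2,numpy as np
for n in("top","scene"):
    cv2.imwrite(f"pics/{n}0.png",r.snapshot(n)[:,:,::-1])
    i=r.camera_info(n);print(n,i["fx"],i["cx"],i["cy"],np.round(i["world_from_camera"],3).tolist())
i=r.camera_info("wrist");print(i["fx"],np.round(i["hand_eye"],3).tolist())
o=r.get_obs();print(o["clock"],o["tcp_rot"],o["width"],o["force"])
E
```

```text
top 397.102570120021 278.9276856726139 212.57618750984213 [[-0.019, -0.997, 0.075, 0.48], [-1.0, 0.02, 0.009, -0.004], [-0.01, -0.075, -0.997, 1.076], [0.0, 0.0, 0.0, 1.0]]
scene 495.94346360659205 282.0850530723289 212.67478149598585 [[0.681, 0.384, -0.623, 1.51], [0.732, -0.375, 0.569, -0.858], [-0.015, -0.844, -0.537, 0.927], [0.0, 0.0, 0.0, 1.0]]
308.2498221355592 [[0.0, -0.947, -0.32, 0.084], [1.0, 0.0, -0.001, 0.0], [0.001, -0.32, 0.947, -0.135], [0.0, 0.0, 0.0, 1.0]]
0.1 [-3.07424752e+00 -6.37166487e-01  4.77919741e-04] 0.08814647556047656 [ 0.06822214  0.32625089 -0.48522072]
```

View pics/top0.png

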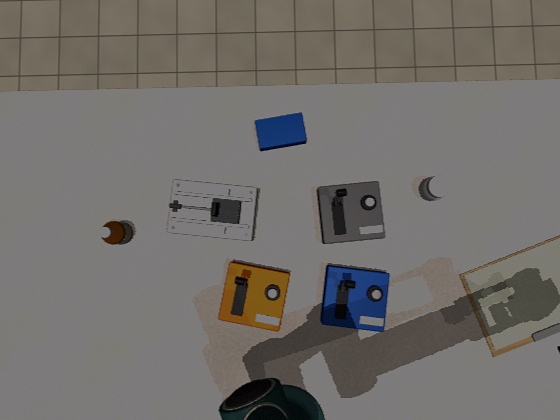

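View pics/scene0.png

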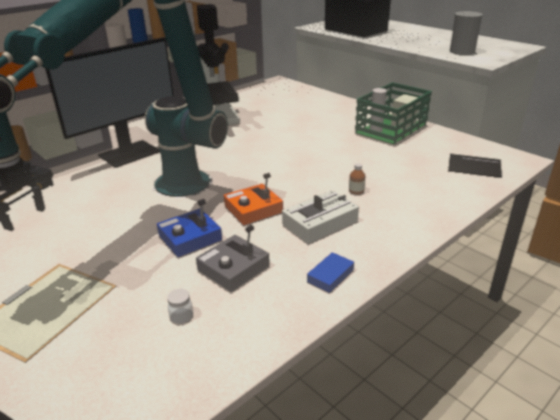

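Candidates for the cut-out in the top view: grey box (351,212), orange (255,295) and blue (355,298). The light box is at (212,210), and nothing else looks like it. By the description I choose the grey one. Button (370,202), lever (340,195), fin (215,210). The shutter is shut, with the spring tube on the left, so the light box's +y is roughly world +y. Next is a close crop to check.

```bash
cat > h.py <<'E'
import numpy as np,cv2
from scipy.spatial.transform import Rotation as Ro
def rot(yaw): return (Ro.from_euler('z',yaw)*Ro.from_euler('x',np.pi)).as_rotvec()
def ray(u,v,K,T,z):
    d=T[:3,:3]@np.array([(u-K["cx"])/K["fx"],(v-K["cy"])/K["fy"],1.]);o=T[:3,3]
    return o+d*(z-o[2])/d[2]
def wristT(r,obs):
    T=np.eye(4);T[:3,:3]=Ro.from_rotvec(obs["tcp_rot"]).as_matrix();T[:3,3]=obs["position"]
    return T@np.array(r.camera_info("wrist")["hand_eye"])
E
python3 - <<'E'
from rig import r
from h import *
K=r.camera_info("top");T=np.array(K["world_from_camera"])
for n,u,v,z in(("cut",351,212,.05),("btn",370,202,.07),("knob",342,192,.144),("light",212,210,.06),("fin",215,210,.106),("bottle",118,232,.05),("jar",432,188,.05),("case",281,131,.033)):print(n,ray(u,v,K,T,z).round(3))
im=cv2.imread("pics/top0.png")[160:345,150:400]
cv2.imwrite("pics/crop0.png",cv2.resize(im,None,fx=3.2,fy=3.2,interpolation=cv2.INTER_CUBIC))
E
```

```text
cut [ 0.555 -0.182  0.05 ]
btn [ 0.578 -0.227  0.07 ]
knob [ 0.596 -0.146  0.144]
light [0.566 0.176 0.06 ]
fin [0.562 0.161 0.106]
bottle [0.515 0.423 0.05 ]
jar [ 0.613 -0.394  0.05 ]
case [ 0.777 -0.005  0.033]
```

View pics/crop0.png

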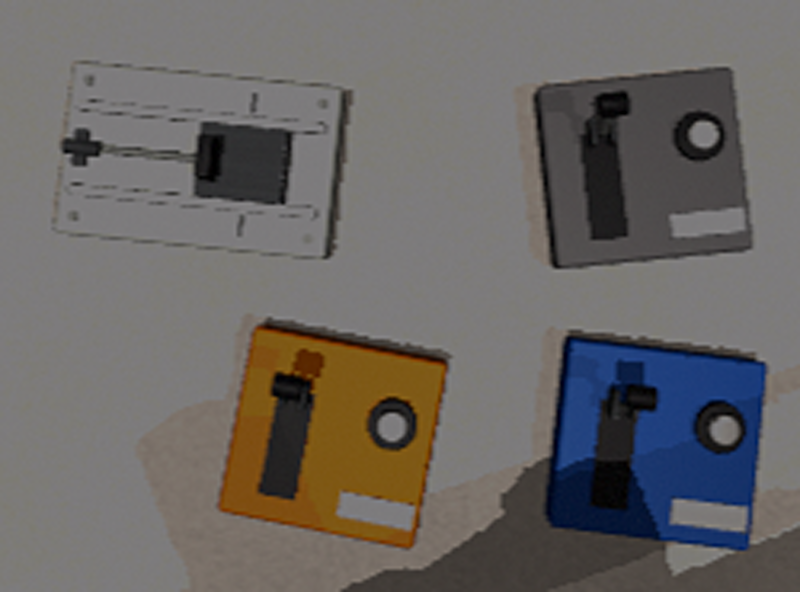

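Grey box confirmed: white button at crop (703,135), standing knob at (612,103), yaw about +0.09. Light box: fin at (208,158), plate's trailing edge at (288,165), yaw about -0.10. Next I take wrist views of both.

Run:
```python
from rig import r
from h import *
import json
r.grip(0.0,20)
S={}
for n,p,y in(("light",[.56,.17,.27],-.10),("cut",[.56,-.20,.27],-np.pi/2+.09)):
    r.reach(p,rot(y)); o=r.get_obs();T=wristT(r,o)
    cv2.imwrite(f"pics/w_{n}.png",r.snapshot("wrist")[:,:,::-1]);S[n]=T.tolist();print(o["clock"],o["position"],o["joint_positions"][5])
json.dump(S,open("T.json","w"))
```

```text
4.3583 [0.56023643 0.16936361 0.26993221] 1.9228290493766933Traceback (most recent call last):
  File "<stdin>", line 7, in <module>
rig.PlanningError: the arm cannot take that pose within its joint ranges
```

View pics/w_light.png

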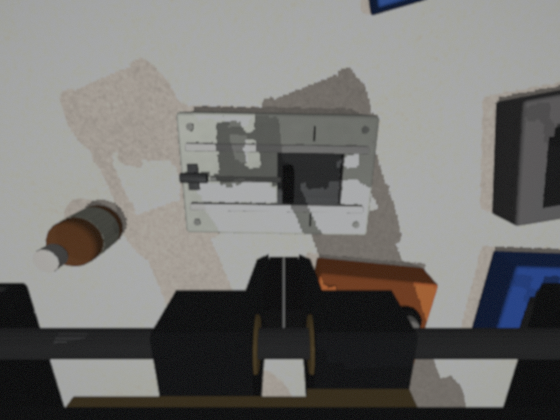

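The wrist view shows the light box at (178-377, 112-235), shutter plate at (278-344, 152-205), fin at about (288,183) and spring tube at (195,177). The shutter is shut. The press yaw has to be +90° instead of -90° because of the joint range.

Run:
```python
from rig import r
from h import *
import json
K=r.camera_info("wrist");o=r.get_obs();TL=wristT(r,o)
im=cv2.imread("pics/w_light.png");g=cv2.cvtColor(im,cv2.COLOR_BGR2GRAY)
m=(g<75).astype(np.uint8);m[:, :265]=0;m[:,355:]=0;m[:148]=0;m[208:]=0
c=max(cv2.findContours(m,cv2.RETR_EXTERNAL,cv2.CHAIN_APPROX_NONE)[0],key=cv2.contourArea)
print("plate",cv2.minAreaRect(c),cv2.boundingRect(c))
box=cv2.boxPoints(cv2.minAreaRect(c))
for u,v in box:print((u,v),ray(u,v,K,TL,.0655).round(4))
f=(g<35).astype(np.uint8)*m;c=max(cv2.findContours(f,cv2.RETR_EXTERNAL,cv2.CHAIN_APPROX_NONE)[0],key=cv2.contourArea)
print("dark",cv2.minAreaRect(c),cv2.boundingRect(c))
# outer top-face corners read off the picture
for u,v in((178,113),(377,116),(188,232),(369,235)):print("corner",ray(u,v,K,TL,.06).round(4))
for u,v in((314,134),(310,220)):print("tick",ray(u,v,K,TL,.06).round(4))
r.reach([.56,-.20,.27],rot(np.pi/2+.09)); o=r.get_obs();TC=wristT(r,o)
cv2.imwrite("pics/w_cut.png",r.snapshot("wrist")[:,:,::-1]);print(o["clock"],o["position"],o["joint_positions"][5])
json.dump({"light":TL.tolist(),"cut":TC.tolist()},open("T.json","w"))
cv2.imwrite("pics/l_crop.png",cv2.resize(im[95:250,165:390],None,fx=3.5,fy=3.5,interpolation=cv2.INTER_CUBIC))
```

```text
plate ((303.7870788574219, 178.35855102539062), (77.61253356933594, 51.81357192993164), 1.123302698135376) (265, 152, 79, 53)
(np.float32(264.4804), np.float32(203.4996)) [0.5408 0.1934 0.0655]
(np.float32(265.49615), np.float32(151.69598)) [0.5995 0.1851 0.0655]
(np.float32(343.09375), np.float32(153.2175)) [0.5893 0.101  0.0655]
(np.float32(342.078), np.float32(205.02112)) [0.53   0.1045 0.0655]
dark ((286.5, 179.5), (47.0, 15.0), 90.0) (279, 156, 16, 48)
corner [0.6487 0.2735 0.06  ]
corner [0.6243 0.0625 0.06  ]
corner [0.5126 0.2902 0.06  ]
corner [0.4868 0.0726 0.06  ]
tick [0.6124 0.1307 0.06  ]
tick [0.5133 0.1424 0.06  ]
6.4667 [ 0.56009649 -0.19969132  0.26998133] -0.47447785837238493
```

View pics/w_cut.png

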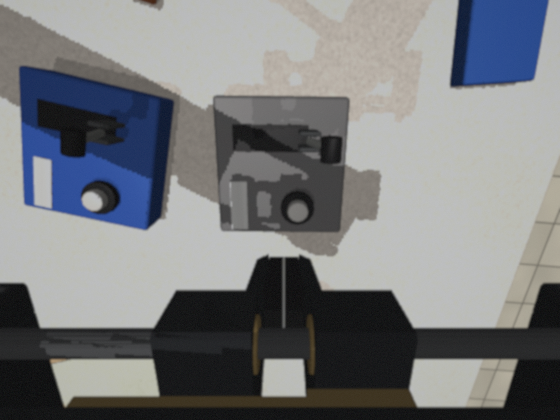

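View pics/l_crop.png

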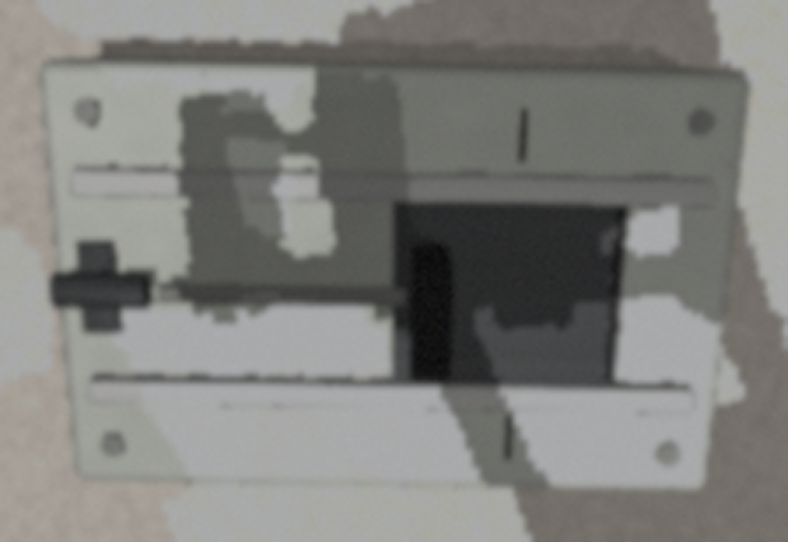

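The cut-out view shows the grey box with corners (215,97), (349,97), (341,231), (221,231), the button at (298,211), the standing knob at (331,150). The light-box crop shows the plate shut over the window, with ticks at crop (522,135) and (508,437).

Run:
```python
from rig import r
from h import *
import json
K=r.camera_info("wrist");T=np.array(json.load(open("T.json"))["cut"])
im=cv2.imread("pics/w_cut.png");g=cv2.cvtColor(im,cv2.COLOR_BGR2GRAY)
P=np.array([ray(u,v,K,T,.05)[:2] for u,v in((215,97),(349,97),(341,231),(221,231))]);print(P.round(4),P.mean(0).round(4))
e=[P[1]-P[0],P[2]-P[3]];print("yaw x",[np.arctan2(a[1],a[0]) for a in e]);e=[P[0]-P[3],P[1]-P[2]];print("yaw y",[np.arctan2(-a[0],a[1]) for a in e])
m=np.zeros_like(g);m[195:226,282:314]=(g[195:226,282:314]>85)
c=max(cv2.findContours(m,cv2.RETR_EXTERNAL,cv2.CHAIN_APPROX_NONE)[0],key=cv2.contourArea)
(u,v),rad=cv2.minEnclosingCircle(c);print("btn",u,v,rad,cv2.boundingRect(c),ray(u,v,K,T,.07).round(4))
print("knob",ray(331,150,K,T,.144).round(4))
y=.09;R=np.array([[np.cos(y),-np.sin(y)],[np.sin(y),np.cos(y)]])
for q in((.02,-.045),(.043,.035)):print(P.mean(0)+R@q)
```

```text
[[ 0.4785 -0.1128]
 [ 0.6226 -0.0998]
 [ 0.6373 -0.2552]
 [ 0.489  -0.2686]] [ 0.5568 -0.1841]
yaw x [np.float64(0.09010515015039833), np.float64(0.09003210504266361)]
yaw y [np.float64(0.06699570858332296), np.float64(0.09459454533007969)]
btn 297.3947448730469 211.5 9.721773147583008 (288, 202, 20, 20) [ 0.5792 -0.2279  0.07  ]
knob [ 0.5957 -0.1467  0.144 ]
[ 0.58080747 -0.22709175]
[ 0.5965241  -0.14534833]
```

Run:
```python
from rig import r
from h import *
b=[.580,-.2275];ro=rot(np.pi/2+.09)
r.reach([*b,.11],ro);r.pause(.2)
hit=r.line_to([*b,.0695],vel=.03,threshold=14)
o=r.get_obs();print(hit,o["position"],o["force"])
r.pause(.2);r.line_to([*b,.20],vel=.15)
o=r.get_obs();print(o["clock"])
cv2.imwrite("pics/w_cut2.png",r.snapshot("wrist")[:,:,::-1])
```

```text
True [ 0.57986505 -0.22749472  0.07739131] [-1.10660057  1.63632627  5.48564938]
9.6167
```

View pics/w_cut2.png

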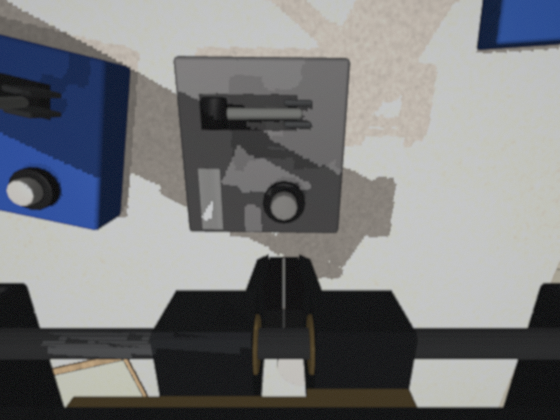

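The press stopped on the threshold after about 3.6–4 mm. The lever at (213,111) has dropped, but the press may not count as full. I'll raise the lever and look again. If the press fell short, I can repeat it fully from the standing state, which is safe in either case.

```bash
cat >> h.py <<'E'
C=np.array([.556,-.1845]);YC=.09
def cut(x,y): return C+np.array([[np.cos(YC),-np.sin(YC)],[np.sin(YC),np.cos(YC)]])@[x,y]
def knob(q):  # TCP position for the knob held at lever angle q
    p=q-.2; return [*cut(.03-.065*np.sin(p),.035),.08+.065*np.cos(p)-.008]
def raise_lever(r):
    ro=rot(YC);k=knob(1.35)
    r.reach([k[0],k[1],.19],ro);r.grip(.055,5)
    r.line_to(k,vel=.12);r.grip(.015,5);o=r.get_obs();print("held",o["width"],o["finger_force"])
    for q in np.linspace(1.35,.05,9)[1:]: r.line_to(knob(q),vel=.08)
    o=r.get_obs();print("top",o["width"],o["force"],o["position"],knob(.05))
    r.grip(.06,5);r.pause(.3)
    p=knob(.05);r.line_to([p[0],p[1],.21],vel=.15);print(r.get_obs()["clock"])
E
python3 - <<'E'
from rig import r
from h import *
o=r.get_obs();print(ray(213,111,r.camera_info("wrist"),wristT(r,o),.1066),knob(1.35))
raise_lever(r)
cv2.imwrite("pics/w_cut3.png",r.snapshot("wrist")[:,:,::-1])
E
```

```text
[ 0.5225966  -0.15064414  0.1066    ] [np.float64(0.5236432996101075), np.float64(-0.15227776128484677), np.float64(0.09855168365747022)]
held 0.022019247635342604 5.000057187862694
top 0.021796222990061707 [ 0.78563206 -4.46722262  0.75846615] [ 0.59258925 -0.1465184   0.13622198] [np.float64(0.5924069983378933), np.float64(-0.1460722645034367), np.float64(0.13627012006584274)]
17.4667
```

View pics/w_cut3.png

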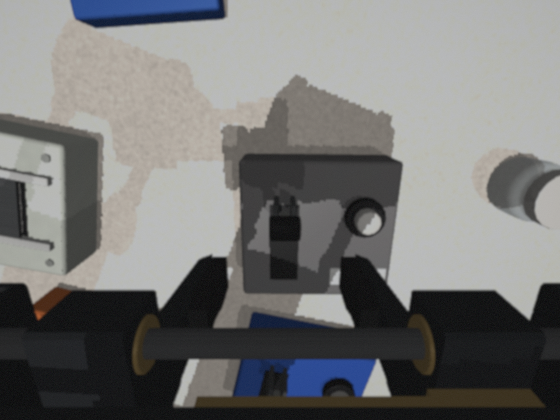

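Run:
```python
from rig import r
from h import *
K=r.camera_info("wrist");T=np.linalg.inv(wristT(r,r.get_obs()))
for q in(0,.2,1.35):
    k=np.array(knob(q))+[0,0,.008];c=T[:3,:3]@k+T[:3,3];print(q,K["fx"]*c[0]/c[2]+K["cx"],K["fy"]*c[1]/c[2]+K["cy"])
g=cv2.imread("pics/w_cut3.png",0);m=(g<28).astype(np.uint8);m[:190]=0;m[250:]=0;m[:,:255]=0;m[:,315:]=0
print(cv2.boundingRect(max(cv2.findContours(m,0,2)[0],key=cv2.contourArea)))
```

```text
0 283.988134987809 227.6652691237059
0.2 283.9731168714822 245.34651554954178
1.35 283.90363591113874 287.75495619520836
(270, 216, 30, 25)
```

The knob at (285,228) matches lever angle 0, so the lever stands on its own. Now I repeat the press fully down.

Run:
```python
from rig import r
from h import *
b=[.580,-.2275]
r.grip(0.,20);r.reach([*b,.12],rot(np.pi/2+.09));r.pause(.2);f0=r.get_obs()["force"][2]
r.line_to([*b,.084],vel=.08)
for z in(.0765,.0745,.0735,.0728,.0722):
    r.line_to([*b,z],vel=.02);r.pause(.1);o=r.get_obs();f=o["force"][2]-f0;print(z,o["position"][2].round(4),round(f,2))
    if f>8:break
r.line_to([*b,.20],vel=.15)
raise_lever(r)
K=r.camera_info("wrist");im=r.snapshot("wrist");cv2.imwrite("pics/w_cut4.png",im[:,:,::-1])
g=cv2.cvtColor(im,cv2.COLOR_RGB2GRAY);m=(g<28).astype(np.uint8);m[:190]=0;m[260:]=0;m[:,:255]=0;m[:,315:]=0
print(cv2.boundingRect(max(cv2.findContours(m,0,2)[0],key=cv2.contourArea)))
```

```text
0.0765 0.0774 6.98
0.0745 0.0772 15.35
held 0.021927494525600635 5.000061497557908
top 0.02201274722423774 [ 1.10210973 -5.72288135 -0.26424326] [ 0.59251196 -0.14649578  0.1361935 ] [np.float64(0.5924069983378933), np.float64(-0.1460722645034367), np.float64(0.13627012006584274)]
30.5333
(270, 216, 30, 25)
```

The hard stop at TCP z 0.0773 is 4 mm higher than expected. The tips appear at row 257, which agrees with 11 mm, so the closed pair may be resting on the collar. I'll probe the contact height first. If there is no load at 0.083, I press with one narrow fingertip (about 8 x 18 mm), which fits inside the collar.

Run:
```python
from rig import r
from h import *
import time
b=np.array([.580,-.2275]);ro=rot(np.pi/2+.09)
r.grip(0.,20);r.reach([*b,.098],ro);r.pause(.1);f0=r.get_obs()["force"][2]
for z in(.0865,.083):
    r.line_to([*b,z],vel=.05);r.pause(.12);o=r.get_obs();print(z,o["position"][2].round(4),round(o["force"][2]-f0,2),o["clock"])
r.line_to([*b,.09],vel=.06)
cv2.imwrite("pics/probe.png",r.snapshot("wrist")[:,:,::-1])
```

```text
0.0865 0.0864 -0.6 33.6417
0.083 0.0835 2.67 34.0083
```

Contact starts above 0.0835, so the stop at 0.0773 was the button fully down (8 mm) and both presses were full. Next I check the lever and grip the fin.

```bash
cat >> h.py <<'E'
L=np.array([.568,.1747]);YL=-.117
def lb(x,y): return L+np.array([[np.cos(YL),-np.sin(YL)],[np.sin(YL),np.cos(YL)]])@[x,y]
E
python3 - <<'E'
from rig import r
from h import *
b=[.580,-.2275]
r.line_to([*b,.21],vel=.25)
ro=rot(YL);f=lb(0,-.012)
r.reach([*f,.20],ro)
cv2.imwrite("pics/top5.png",cv2.resize(r.snapshot("top")[150:320,150:400,::-1],None,fx=3.2,fy=3.2,interpolation=cv2.INTER_CUBIC))
r.grip(.06,5);r.line_to([*f,.091],vel=.1);r.pause(.1)
print(r.get_obs()["force"]);r.grip(.0,40)
o=r.get_obs();print(o["clock"],o["position"],f,o["width"],o["finger_force"],o["force"])
E
```

```text
[ 0.71443616 -0.2839756   0.28755552]
40.1917 [0.56672288 0.16402421 0.09097222] [0.5665992  0.16278204] 0.011662469705906077 40.00460277311504 [ 1.02832854  5.70201044 -1.87499996]
```

View pics/top5.png

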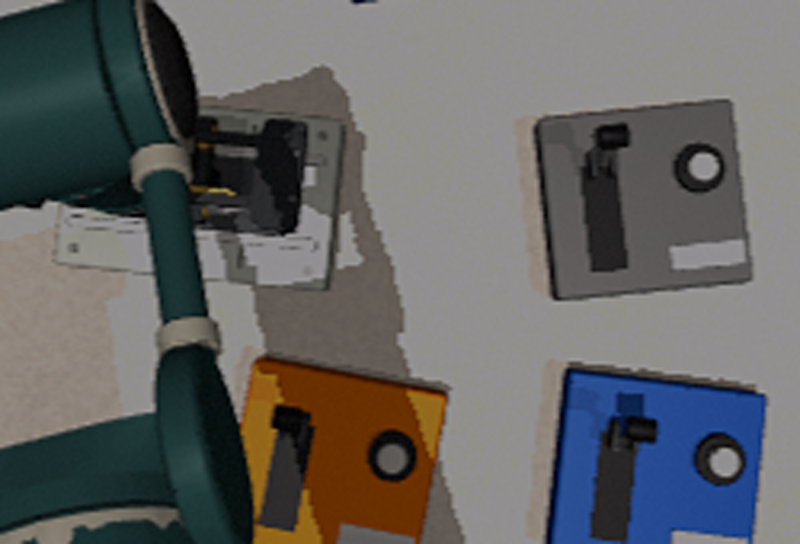

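The lever stands (knob at crop (612,136)). The fin is gripped at 11.7 mm wide and the shutter rests on its shut stop. Now I slide it 30 mm.

Run:
```python
from rig import r
from h import *
p0=np.array([.5667,.1640,.091]);d=np.array([-np.sin(YL),np.cos(YL),0])
for s in(.015,.030):
    r.line_to(p0+s*d,vel=.04);r.pause(.2);o=r.get_obs();a=(o["position"]-p0)@d;print(s,a,o["force"],o["width"])
r.line_to(p0+(.060-a)*d,vel=.02);r.pause(.3)
o=r.get_obs();print(o["clock"],(o["position"]-p0)@d,o["force"]@d,o["finger_force"])
im=r.snapshot("wrist")[:,:,::-1];cv2.imwrite("pics/w_end.png",im)
```

```text
0.015 0.014570421590989164 [-0.65827956 -5.83785459  0.84042411] 0.01151659621233818
0.03 0.028849844525041485 [ 0.05196552 -7.32950435  3.4160392 ] 0.0115701608700511
42.225 0.02989982701455655 -8.433608776373282 40.00343235209584
```

View pics/w_end.png

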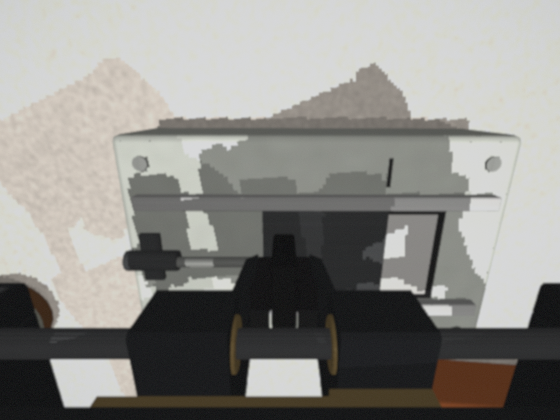

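The plate's trailing edge at (386,212) lines up with the tick line (390,172). The spring force of 8.4 N also fits half travel, so I hand in.

```bash
python3 -c "
from rig import r
print(r.close_job())"
```

```text
the job is handed in; nothing more can be done
None
```

I handed the job in at about 42 s: the button was pressed fully down twice, the lever was lifted back up each time and stands on its own, and the shutter is held about 30 mm open (half) against its spring; `r.close_job()` returned no verdict.

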